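# Set the turret cap and tip out the bearing balls

### The arm

A 7-joint arm with a two-finger parallel gripper is mounted at the origin on the work surface. World frame = base frame: x ahead of the robot, y to its left, z up, the work surface at z = 0. Lengths are in mm, angles in rad, forces in N, time in s.
With the tool pointing down it reaches from about 400 to 900 mm from the base axis. Payload 5.5 kg.
Tool frame: the origin (TCP) lies midway between the tips of the shut fingers; the grasp point (between the pads) lies 19 mm behind it; z points along the fingers, y is the direction in which the jaws open and shut (so a half turn about z gives the same grasp; the last joint's range is limited). The gripper opens to 92 mm and grips with 3 to 60 N. Pads are 19 mm wide; open, the fingers measure 130 mm over their backs; the gripper's body (75 mm by 190 mm) begins 47 mm behind the grasp point.
Start: joints at [-0.929, 0.501, -0.427, 1.55, 0.221, 1.138, -0.21], TCP at [240.337, 603.936, 226.729] pointing down, gripper open.
Joint ranges: [-2.88, 2.88], [-0.31, 2.03], [-1.54, 1.56], [0.2, 2.42], [-1.41, 4.55], [0.19, 2.02], [-2.57, 2.57]. Speed limits (rad/s): [2.57, 2.57, 3.14, 3.14, 3.14, 3.14, 3.14].

### API

Orientations are given as a rotation vector (axis times angle).
In Python, from rig import * gives the robot as it stands.
- The arm moves only by the tool play_rows, never from a script. Its argument "plan" is a list of rows, each an object of numbers: "hand": the closure in counts, from 0 (fully open) to 255 (shut); "x", "y", "z": the shift along the world's x, y, z in mm; "wx", "wy", "wz": the turn, a rotation vector about the world's x, y, z in rad. In form: [{"hand": .., "x": .., "y": .., "z": .., "wx": .., "wy": .., "wz": ..}, ...]. A call has 1 to 8 rows; each row shifts and turns the commanded pose from where the row before left it; what a row does not reach is not made up. A row lasts 1/8 s, in which the tool goes at most 62.5 mm and 10.7 degrees, less where a joint would pass 70% of its speed; a pose out of reach is approached as far as the arm can. A call with a gripper value outside its range is refused whole. The fingers move at their own pace and stop on an object; "grip_force" is the grip in N (left out, the last holds). Time passes only in rows, so rows that do not move let the fingers close. It gives the time, the measured TCP pose, the force and the opening at its end, in the units of the state.
- read_state(): the state, without advancing time (a new reading comes with each control period).
- read_camera(name): name is "side" or "top"; returns the picture (420x560x3 uint8, red, green, blue); there is no depth.
- camera_params(name): a dict with "fx", "fy", "cx", "cy" (pixels), "pose" (4x4, takes a point from camera to world coordinates). Camera axes: x right, y down, z forward; pixel columns grow to the right and rows downward; lengths in mm; the calibration is good to about 2 mm. A picture is of the moment at which its call begins. camera_params takes no time and is no camera call.
- hand_in(): hands the job in, once; it reports no verdict.
The state is a dict: "t": time; "q": joint angles; "qd": joint speeds; "joint_efforts": joint torques, N m; "tcp_pos": TCP position; "ee_rot": TCP orientation; "force": force on the tool from outside, world axes, zero at the start; "wrist_torque": the same for the moment, N m; "gripper_width": finger opening in mm.
Only numpy, scipy, OpenCV 4.12 (cv2) and the standard library are available. Lean on these libraries where they do the work, as an engineer would, in place of code of your own. Each camera call takes 0.05 s, during which the arm holds its last target. There are 200 camera calls.

### The job

On the red-banded dispenser, turn the white cap until its biggest hole stands at the red pointer while the canister is still upright, then swing the canister over with its side crank so that both steel balls roll out into the black catch tray below. Leave the green-banded dispenser alone, and let go at the end.

Things in the scene. Friction and masses are not known exactly. Their poses are not given: they have to be found in the camera images.
- red_stand: Fixed stand of the red-banded dispenser: two posts (148 mm high, 138 mm over both) and between them a black catch tray (x -20 to 170, y -56 to 56 mm, walls 42 mm high). Origin on the table under the canister, 130 mm below its hinge line; x to the front, where it tips and where its red pointer tab is; y along the hinge; z up. Crank on the -y side. A green-banded twin stands beside; they may swap.
- red_cap (a joint): Turn of the red dispenser's round white cap (115 mm diameter, top face 186 mm over the table), rad: 0 = big hole (30 mm) at the red pointer; grows anticlockwise from above; range -0.4 to 1.75, starts 0.8 to 1.4. The 10 mm and 6 mm holes, 90 deg clockwise of and opposite the big one, are too small for the balls. Hole centres 28 mm from the axis. Stiff (0.06 N m), stays where left.
- red_tip (a joint): Tip angle of the red dispenser's clear canister (78 mm across, 107 mm tall) about its hinge line, rad: 0 = upright (stop), grows tipping forward, 2.1 = far stop. With the big hole at the pointer the balls run out from about 1.7 on. Stiff (0.35 N m, about 5 N at the crank), stays where left.
- red_knob (a point): Grip point of the red dispenser's cap knob, on the cap's axis, 20 mm above the cap's top face. The knob is a black upright bar 50 mm long, 10 mm thick, its top 34 mm above the face. Upright, z is up and x points to the big hole; the bar lies 45 deg clockwise of x seen from above.
- red_crank (a point): Middle of the red dispenser's crank handle: black, round, 14 mm diameter, 50 mm long, along the stand's y, free to spin on its pin. 105 mm to the stand's -y side, 75 mm from the hinge line. Canister upright: 65 mm behind (-x) and 37.5 mm above the hinge line; it swings up, over and forward: at tip angle t its elevation from +x is 150 deg minus t. Own y along the handle.
- ball1: Steel ball, 14 mm diameter, 12 g, origin at its centre; starts loose on the floor of the red-banded canister.
- ball2: Another steel ball, the same.
- green_knob (a point): Point on the black knob bar of the green-banded dispenser's cap, 23 mm from the cap's axis and 20 mm above its top face: to be left alone.

How it is judged:
By the outcome, as a careful person would: the job done as asked, in the order asked, and still so for the second after the job is handed in, with the robot touching nothing.
It also fails if it takes over 58 s, if anything falls off the work surface, if the arm or the gripper's body presses on something with over 40 N, if the wrist force passes 120 N, or if a joint passes its speed limit or range.

## Working session

There is one attempt and no reset: what is moved stays moved. The work goes in short steps, Python scripts to look and compute and a tool call to move; the robot and the scene stay as the last step left them, time stands still between calls to the robot, and variables do not carry over. Pictures are saved under pics/ and viewed, about 8 in all and at most 12, crops included, and the job is handed in when it is done.

Besides the shell and the picture viewer there is one more tool, called after "Request:" in YAML: its name, and indented under it one key for each argument. play_rows: Moves the arm, as the interface text tells. Its arguments: {"type":"object","properties":{"plan":{"type":"array"},"grip_force":{"type":"number"}},"required":["plan"]}

```bash
mkdir -p pics; ls; python3 - <<'E'
from rig import *
import cv2,numpy as np
np.set_printoptions(precision=4,suppress=True)
for n in("top","side"):
    im=read_camera(n); cv2.imwrite(f"pics/{n}0.png",im[:,:,::-1]); print(n,camera_params(n))
print(read_state())
E
```

```text
pics
top {'fx': 430.46150854824265, 'fy': 430.46150854824265, 'cx': 275.4870357769459, 'cy': 204.11521561361582, 'pose': array([[  0.0291,  -0.9969,   0.0731, 479.3552],
       [ -0.9996,  -0.0291,   0.0008, -54.1264],
       [  0.0013,  -0.0731,  -0.9973, 830.5515],
       [  0.    ,   0.    ,   0.    ,   1.    ]])}
side {'fx': 394.64216333683567, 'fy': 394.64216333683567, 'cx': 273.2449813991742, 'cy': 211.76508636514126, 'pose': array([[   0.7731,   -0.4644,    0.432 ,  196.5729],
       [  -0.6342,   -0.5556,    0.5377, -443.9909],
       [  -0.0098,   -0.6897,   -0.7241,  657.9626],
       [   0.    ,    0.    ,    0.    ,    1.    ]])}
{'t': 0.1, 'q': array([-0.9288,  0.5018, -0.4268,  1.5513,  0.2208,  1.1383, -0.2103]), 'qd': array([-0.0001, -0.0023,  0.0006, -0.0008,  0.0019, -0.0026,  0.0003]), 'joint_efforts': array([ -0.0124, -56.7865,  -5.8392, -27.9914,  -0.069 ,   0.0242,
         0.    ]), 'tcp_pos': array([240.1443, 603.3307, 225.7569]), 'ee_rot': array([-0.5913, -3.085 ,  0.0027]), 'force': array([ 0.2182, -1.0347,  0.126 ]), 'wrist_torque': array([-0.0033,  0.0149,  0.0083]), 'gripper_width': 91.76706242144486}
```

View pics/top0.png

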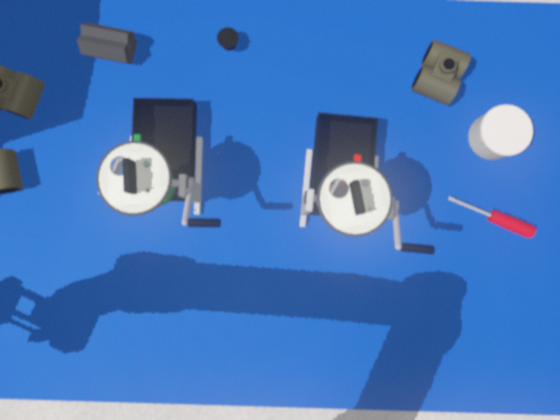

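View pics/side0.png

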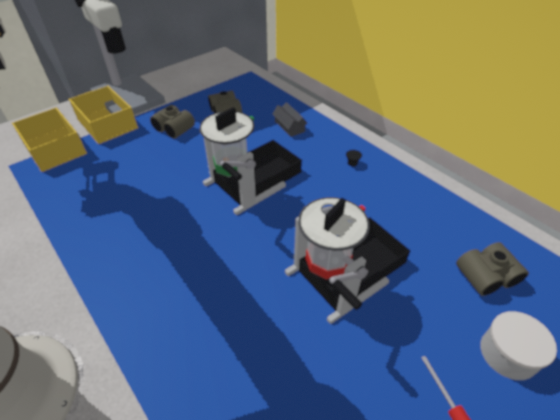

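The red dispenser is on the right in the top view: cap at about (355,199), red pointer (357,158), big hole (339,188), crank handle (417,249). The green twin is on the left.

```bash
cat > h.py <<'E'
import cv2,numpy as np
from rig import *
np.set_printoptions(precision=3,suppress=True)
def ray(n,u,v,z):
    c=camera_params(n);P=c["pose"];d=P[:3,:3]@[(u-c["cx"])/c["fx"],(v-c["cy"])/c["fy"],1]
    return P[:3,3]+d*(z-P[2,3])/d[2]
def proj(n,p):
    c=camera_params(n);P=c["pose"];q=P[:3,:3].T@(np.array(p)-P[:3,3]);return np.array([c["fx"]*q[0]/q[2]+c["cx"],c["fy"]*q[1]/q[2]+c["cy"]])
def big(m):
    cs,_=cv2.findContours(m.astype(np.uint8),0,1);return max(cs,key=cv2.contourArea)
E
python3 - <<'E'
from h import *
im=cv2.imread("pics/top0.png");h=cv2.cvtColor(im,cv2.COLOR_BGR2HSV)
roi=np.zeros(im.shape[:2],bool);roi[140:260,290:440]=1
cap=big(roi&(h[...,1]<60)&(h[...,2]>170)); cap=cv2.convexHull(cap)
e=cv2.fitEllipse(cap);print("cap",e, C:=ray("top",*e[0],186)); print("diam mm",e[1][0]/430*(830-186))
red=big(roi&(h[...,1]>150)&((h[...,0]<8)|(h[...,0]>172))&(h[...,2]>100));m=cv2.moments(red);r=(m['m10']/m['m00'],m['m01']/m['m00']);print("red",r,cv2.boundingRect(red),ray("top",*r,170)-C)
roi2=np.zeros_like(roi);roi2[238:260,400:440]=1
k=big(roi2&(h[...,2]<60));print("crank",cv2.minAreaRect(k),ray("top",*cv2.minAreaRect(k)[0],167.5), ray("top",*cv2.minAreaRect(k)[0],167.5)-C)
for u,v in [(339,188)]: print("hole",ray("top",u,v,186)-C)
# tray front edge corners: black
roi3=np.zeros_like(roi);roi3[105:160,310:385]=1
k=big(roi3&(h[...,2]<45));print("tray",cv2.minAreaRect(k))
cv2.imwrite("pics/crop1.png",cv2.resize(im[105:265,295:445],None,fx=4,fy=4,interpolation=cv2.INTER_CUBIC)[:600])
E
```

```text
cap ((354.51318359375, 198.50112915039062), (70.52509307861328, 71.28268432617188), 127.57977294921875) [ 538.54  -172.111  186.   ]
diam mm 105.62362777355105
red (356.89629629629627, 157.2074074074074) (354, 155, 7, 6) [ 65.873  -5.619 -16.   ]Traceback (most recent call last):
  File "<stdin>", line 8, in <module>
  File "h.py", line 10, in big
    cs,_=cv2.findContours(m.astype(np.uint8),0,1);return max(cs,key=cv2.contourArea)
                                                         ~~~^^^^^^^^^^^^^^^^^^^^^^^^
ValueError: max() iterable argument is empty
```

```bash
python3 - <<'E'
from h import *
im=cv2.imread("pics/top0.png");h=cv2.cvtColor(im,cv2.COLOR_BGR2HSV)
print(h[249,405:430:4], h[130,345:350], h[188,337:341],h[195,358:361])
roi=np.zeros(im.shape[:2],bool);roi[140:260,290:440]=1
cap=cv2.convexHull(big(roi&(h[...,1]<90)&(h[...,2]>120)))
print(cv2.minEnclosingCircle(cap),cv2.fitEllipse(cap),cv2.boundingRect(cap))
dark=(h[...,2]<100)&(h[...,1]<130)
roi2=np.zeros_like(roi);roi2[238:260,398:440]=1
k=big(roi2&(h[...,2]<75));R=cv2.minAreaRect(k);print("crank",R,ray("top",*R[0],167.5))
roi3=np.zeros_like(roi);roi3[105:160,310:385]=1
k=big(roi3&(h[...,2]<75));print("tray",cv2.minAreaRect(k))
cv2.imwrite("pics/crop1.png",cv2.resize(im[105:255,295:445],None,fx=4,fy=4,interpolation=cv2.INTER_CUBIC))
E
```

```text
[[111  97 100]
 [112  95  97]
 [112  99  95]
 [113  97  95]
 [113 104  98]
 [114 103  97]
 [113 109  96]] [[115  72  82]
 [113  72  82]
 [112  74  79]
 [113  74  83]
 [113  70  80]] [[113  17 138]
 [116  15 135]
 [109  15 134]
 [110  17 135]] [[108  12 105]
 [108  12 104]
 [105  10 103]]
((354.0, 199.0), 68.62225341796875) ((349.0811462402344, 212.88555908203125), (100.481689453125, 165.87142944335938), 168.52540588378906) (299, 149, 103, 101)Traceback (most recent call last):
  File "<stdin>", line 9, in <module>
  File "h.py", line 10, in big
    cs,_=cv2.findContours(m.astype(np.uint8),0,1);return max(cs,key=cv2.contourArea)
                                                         ~~~^^^^^^^^^^^^^^^^^^^^^^^^
ValueError: max() iterable argument is empty
```

```bash
python3 - <<'E'
from h import *
im=cv2.imread("pics/top0.png")
cv2.imwrite("pics/crop1.png",cv2.resize(im[105:255,295:445],None,fx=4,fy=4,interpolation=cv2.INTER_CUBIC))
h=cv2.cvtColor(im,cv2.COLOR_BGR2HSV)
roi=np.zeros(im.shape[:2],bool);roi[140:260,290:440]=1
roi2=np.zeros_like(roi);roi2[238:260,402:440]=1
k=big(roi2&(h[...,1]<140)&(h[...,2]<120));R=cv2.minAreaRect(k);print("crank",R,ray("top",*R[0],167.5))
roi3=np.zeros_like(roi);roi3[105:155,310:385]=1
k=big(roi3&(h[...,1]<140)&(h[...,2]<120));print("tray",cv2.minAreaRect(k))
for t in (110,130,150,170,190):
  c=cv2.morphologyEx((roi&(h[...,1]<60)&(h[...,2]>t)).astype(np.uint8),cv2.MORPH_OPEN,np.ones((9,9)))
  e=cv2.fitEllipse(cv2.convexHull(big(c)));print(t,e)
E
```

```text
crank ((417.4455261230469, 248.0445556640625), (31.542678833007812, 6.5672454833984375), 5.710593223571777) [ 466.798 -273.191  167.5  ]
tray ((345.41033935546875, 136.07586669921875), (61.619747161865234, 41.107513427734375), 4.763641834259033)
110 ((350.6870422363281, 198.57656860351562), (72.06946563720703, 99.45600891113281), 93.28862762451172)
130 ((356.8752136230469, 199.40512084960938), (72.34589385986328, 81.352294921875), 103.30168914794922)
150 ((354.5323181152344, 199.0096893310547), (71.78861999511719, 73.13871002197266), 159.7848358154297)
170 ((354.5316162109375, 198.49803161621094), (70.50498962402344, 71.19463348388672), 129.77752685546875)
190 ((354.5343322753906, 198.44190979003906), (69.40739440917969, 70.25446319580078), 130.0453643798828)
```

View pics/crop1.png

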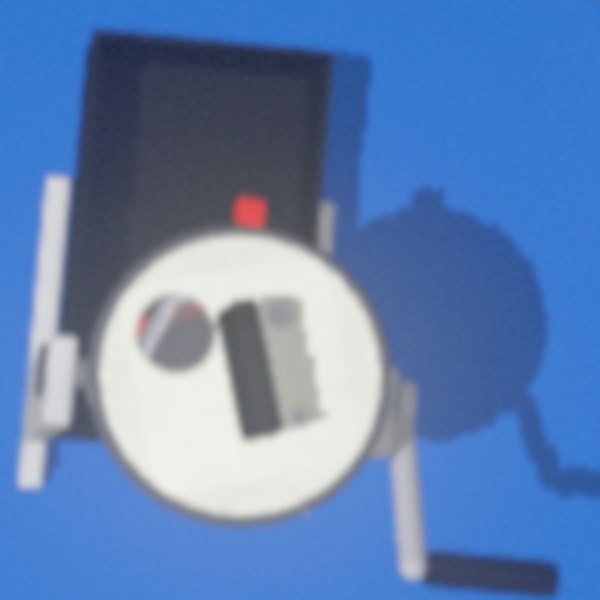

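The hole centre is at about (338.8,187.8), so the cap stands at about 1.06 rad. The knob bar lies about 45° clockwise of the hole, as stated. The crank-to-cap distance of 123.9 mm agrees with the 123.5 mm expected. The stand's yaw is about -4°. I'll move above the cap.

Request:
play_rows:
  plan:
    - {"z": 60,"hand": 0}
    - {"x": 30,"y": -40,"z": 30}
    - {"x": 30,"y": -45,"z": 10}
    - {"x": 30,"y": -45}
    - {"x": 30,"y": -45}
    - {"x": 30,"y": -45}
    - {"x": 30,"y": -45}
    - {"x": 30,"y": -45}
  grip_force: 25

```text
invalid input at $.plan[0]: expected keys hand, x, y, z, wx, wy, wz
```

Request:
play_rows:
  plan:
    - {"x": 20,"y": -55,"wz": 0.073}
    - {"x": 18,"y": -60,"wz": 0.073}
    - {"x": 15,"y": -60,"wz": 0.073}
    - {"x": 12,"y": -60,"wz": 0.073}
    - {"x": 10,"y": -60,"wz": 0.073}
    - {"x": 8,"y": -60,"wz": 0.073}
    - {"x": 5,"y": -60,"wz": 0.073}
    - {"y": -50,"wz": 0.073}

```text
invalid input at $.plan[0]: expected keys hand, x, y, z, wx, wy, wz
```

```bash
cat >> h.py <<'E'
from scipy.spatial.transform import Rotation as Ro
def st():
    s=read_state();R=Ro.from_rotvec(s["ee_rot"]).as_matrix();y=R[:,1]
    print("t",s["t"],"tcp",s["tcp_pos"],"z",R[:,2],"jaw deg",np.degrees(np.arctan2(y[1],y[0])),"q",s["q"],"F",s["force"],"M",s["wrist_torque"],"w",s["gripper_width"])
E
python3 - <<'E'
from h import *
st()
C=ray("top",354.53,198.6,186);H=ray("top",338.75,187.75,186)-C
print(C,H,np.hypot(*H[:2]),np.degrees(np.arctan2(H[1],H[0])))
# bar top ridge ends (crop px, top at z=220)
a=ray("top",295+240/4,105+302/4,220);b=ray("top",295+262/4,105+435/4,220);print(a,b,(a+b)/2,np.linalg.norm(a-b),np.degrees(np.arctan2(*(a-b)[1::-1])))
# side-view check of cap axis
print(proj("side",[*C[:2],186]))
E
```

```text
t 0.1 tcp [240.144 603.331 225.757] z [-0.001 -0.002 -1.   ] jaw deg 68.29984006694691 q [-0.929  0.502 -0.427  1.551  0.221  1.138 -0.21 ] F [ 0.218 -1.035  0.126] M [-0.003  0.015  0.008] w 91.76706242144486
[ 538.392 -172.139  186.   ] [15.704 24.015  0.   ] 28.693572023147283 56.81852371706799
[ 561.242 -166.179  220.   ] [ 513.931 -174.729  220.   ] [ 537.586 -170.454  220.   ] 48.07684488093507 10.243583368828354
[333.151 221.526]
```

Request:
play_rows:
  plan:
    - {"hand": 0,"x": 0,"y": 0,"z": 60,"wx": 0,"wy": 0,"wz": 0}
    - {"hand": 0,"x": 30,"y": -40,"z": 30,"wx": 0,"wy": 0,"wz": 0}
    - {"hand": 0,"x": 30,"y": -45,"z": 10,"wx": 0,"wy": 0,"wz": 0}
    - {"hand": 0,"x": 30,"y": -45,"z": 0,"wx": 0,"wy": 0,"wz": 0}
    - {"hand": 0,"x": 30,"y": -45,"z": 0,"wx": 0,"wy": 0,"wz": 0}
    - {"hand": 0,"x": 30,"y": -45,"z": 0,"wx": 0,"wy": 0,"wz": 0}
    - {"hand": 0,"x": 30,"y": -45,"z": 0,"wx": 0,"wy": 0,"wz": 0}
    - {"hand": 0,"x": 30,"y": -45,"z": 0,"wx": 0,"wy": 0,"wz": 0}
  grip_force: 25

```text
t: 1.1
tcp_pos: [450.9, 292.2, 326.5]
ee_rot: [-0.591, -3.085, 0.0]
force: [0.8, 0.1, 0.3]
gripper_width: 92.0
```

Request:
play_rows:
  plan:
    - {"hand": 0,"x": 20,"y": -55,"z": 0,"wx": 0,"wy": 0,"wz": 0.073}
    - {"hand": 0,"x": 18,"y": -60,"z": 0,"wx": 0,"wy": 0,"wz": 0.073}
    - {"hand": 0,"x": 15,"y": -60,"z": 0,"wx": 0,"wy": 0,"wz": 0.073}
    - {"hand": 0,"x": 12,"y": -60,"z": 0,"wx": 0,"wy": 0,"wz": 0.073}
    - {"hand": 0,"x": 10,"y": -60,"z": 0,"wx": 0,"wy": 0,"wz": 0.073}
    - {"hand": 0,"x": 8,"y": -60,"z": 0,"wx": 0,"wy": 0,"wz": 0.073}
    - {"hand": 0,"x": 5,"y": -60,"z": 0,"wx": 0,"wy": 0,"wz": 0.073}
    - {"hand": 0,"x": 0,"y": -50,"z": 0,"wx": 0,"wy": 0,"wz": 0.073}

```text
t: 2.1
tcp_pos: [537.9, -173.5, 326.2]
ee_rot: [0.323, -3.124, 0.0]
force: [0.1, 0.3, 1.0]
gripper_width: 91.9
```

```bash
python3 -c "
from h import *
st()"
```

```text
t 2.1 tcp [ 537.862 -173.544  326.25 ] z [-0.001 -0.    -1.   ] jaw deg 101.8181208800115 q [ 0.265  0.236 -0.001  1.656  0.001  1.251  2.041] F [0.086 0.314 1.001] M [ 0.072 -0.086 -0.028] w 91.8874180118476
```

Request:
play_rows:
  plan:
    - {"hand": 0,"x": 0,"y": 1.5,"z": -40,"wx": 0,"wy": 0,"wz": 0}
    - {"hand": 0,"x": 0,"y": 0,"z": -40,"wx": 0,"wy": 0,"wz": 0}
    - {"hand": 0,"x": 0,"y": 0,"z": -30,"wx": 0,"wy": 0,"wz": 0}
    - {"hand": 0,"x": 0,"y": 0,"z": -20,"wx": 0,"wy": 0,"wz": 0}
    - {"hand": 255,"x": 0,"y": 0,"z": 0,"wx": 0,"wy": 0,"wz": 0}
    - {"hand": 255,"x": 0,"y": 0,"z": 0,"wx": 0,"wy": 0,"wz": 0}
    - {"hand": 255,"x": 0,"y": 0,"z": 0,"wx": 0,"wy": 0,"wz": 0}
    - {"hand": 255,"x": 0,"y": 0,"z": 0,"wx": 0,"wy": 0,"wz": 0}
  grip_force: 25

```text
t: 3.1
tcp_pos: [538.8, -169.5, 197.7]
ee_rot: [-0.322, 3.124, -0.001]
force: [-0.4, 1.0, 0.3]
gripper_width: 56.4
```

Request:
play_rows:
  plan:
    - {"hand": 255,"x": 0,"y": 0,"z": 0,"wx": 0,"wy": 0,"wz": 0}
    - {"hand": 255,"x": 0,"y": 0,"z": 0,"wx": 0,"wy": 0,"wz": 0}
    - {"hand": 255,"x": 0,"y": 0,"z": 0,"wx": 0,"wy": 0,"wz": 0}
    - {"hand": 255,"x": 0,"y": 0,"z": 0,"wx": 0,"wy": 0,"wz": 0}

```text
t: 3.6
tcp_pos: [538.3, -169.4, 196.7]
ee_rot: [0.322, -3.125, -0.0]
force: [0.9, -0.0, -0.5]
gripper_width: 16.3
```

```bash
python3 -c "
from h import *
st()"
```

```text
t 3.6 tcp [ 538.272 -169.425  196.696] z [-0.  0. -1.] jaw deg 101.75873714285541 q [ 0.263  0.348 -0.007  1.812  0.003  0.982  2.031] F [ 0.947 -0.014 -0.533] M [ 0.053  0.044 -0.06 ] w 16.31190852160725
```

Request:
play_rows:
  plan:
    - {"hand": 255,"x": 0,"y": -1,"z": -3,"wx": 0,"wy": 0,"wz": 0}
    - {"hand": 255,"x": 0,"y": 0,"z": 0,"wx": 0,"wy": 0,"wz": 0}
    - {"hand": 255,"x": 0,"y": 0,"z": 0,"wx": 0,"wy": 0,"wz": 0}
    - {"hand": 255,"x": 0,"y": 0,"z": 0,"wx": 0,"wy": 0,"wz": 0}

```text
t: 4.1
tcp_pos: [539.1, -170.9, 195.4]
ee_rot: [-0.321, 3.123, -0.001]
force: [-1.9, 0.3, 9.8]
gripper_width: 9.9
```

```bash
python3 -c "
from h import *
st()
cv2.imwrite('pics/g1.png',read_camera('side')[100:380,200:500,::-1])"
```

```text
t 4.1 tcp [ 539.071 -170.905  195.385] z [ 0.002 -0.001 -1.   ] jaw deg 101.74348369767249 q [ 0.264  0.35  -0.006  1.812  0.003  0.977  2.033] F [-1.876  0.339  9.762] M [0.091 0.615 0.019] w 9.876457759040163
```

View pics/g1.png

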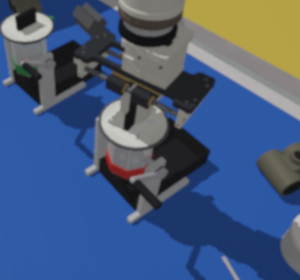

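The jaws hold the 10 mm bar (width 9.9 mm, light force). I'll turn the cap by -1.06 rad.

Request:
play_rows:
  plan:
    - {"hand": 255,"x": 0,"y": 0,"z": 1,"wx": 0,"wy": 0,"wz": -0.13}
    - {"hand": 255,"x": 0,"y": 0,"z": 0,"wx": 0,"wy": 0,"wz": -0.13}
    - {"hand": 255,"x": 0,"y": 0,"z": 0,"wx": 0,"wy": 0,"wz": -0.13}
    - {"hand": 255,"x": 0,"y": 0,"z": 0,"wx": 0,"wy": 0,"wz": -0.13}
    - {"hand": 255,"x": 0,"y": 0,"z": 0,"wx": 0,"wy": 0,"wz": -0.14}
    - {"hand": 255,"x": 0,"y": 0,"z": 0,"wx": 0,"wy": 0,"wz": -0.14}
    - {"hand": 255,"x": 0,"y": 0,"z": 0,"wx": 0,"wy": 0,"wz": -0.13}
    - {"hand": 255,"x": 0,"y": 0,"z": 0,"wx": 0,"wy": 0,"wz": -0.13}

```text
t: 5.15
tcp_pos: [538.9, -171.4, 195.5]
ee_rot: [1.308, 2.854, -0.001]
force: [0.0, -1.2, 3.0]
gripper_width: 9.6
```

Request:
play_rows:
  plan:
    - {"hand": 255,"x": 0,"y": 0,"z": 0,"wx": 0,"wy": 0,"wz": 0}
    - {"hand": 255,"x": 0,"y": 0,"z": 0,"wx": 0,"wy": 0,"wz": 0}

```text
t: 5.4
tcp_pos: [538.9, -171.4, 195.4]
ee_rot: [1.298, 2.859, -0.001]
force: [-0.4, -2.7, 5.7]
gripper_width: 10.2
```

```bash
python3 -c "
from h import *
st()"
```

```text
t 5.4 tcp [ 538.878 -171.422  195.444] z [ 0.002 -0.001 -1.   ] jaw deg 41.152658412537974 q [ 0.106  0.353  0.191  1.818 -0.078  0.977  1.047] F [-0.378 -2.652  5.717] M [-0.569  0.121 -0.033] w 10.205805135236869
```

Request:
play_rows:
  plan:
    - {"hand": 0,"x": 0,"y": 0,"z": 0,"wx": 0,"wy": 0,"wz": 0}
    - {"hand": 0,"x": 0,"y": 0,"z": 0,"wx": 0,"wy": 0,"wz": 0}
    - {"hand": 0,"x": 0,"y": 0,"z": 0,"wx": 0,"wy": 0,"wz": 0}
    - {"hand": 0,"x": 0,"y": 0,"z": 0,"wx": 0,"wy": 0,"wz": 0}
    - {"hand": 0,"x": 0,"y": 0,"z": 10,"wx": 0,"wy": 0,"wz": 0}
    - {"hand": 0,"x": 0,"y": 0,"z": 40,"wx": 0,"wy": 0,"wz": 0}
    - {"hand": 0,"x": 0,"y": 0,"z": 40,"wx": 0,"wy": 0,"wz": 0}
    - {"hand": 0,"x": 0,"y": 0,"z": 35,"wx": 0,"wy": 0,"wz": 0}

```text
t: 6.4
tcp_pos: [538.5, -170.5, 322.2]
ee_rot: [1.301, 2.858, 0.001]
force: [0.8, -0.6, -0.9]
gripper_width: 85.1
```

Request:
play_rows:
  plan:
    - {"hand": 0,"x": -9,"y": -13.5,"z": 0,"wx": 0,"wy": 0,"wz": -0.098}
    - {"hand": 0,"x": -9,"y": -13.5,"z": 0,"wx": 0,"wy": 0,"wz": -0.098}
    - {"hand": 0,"x": -9,"y": -13.5,"z": 0,"wx": 0,"wy": 0,"wz": -0.098}
    - {"hand": 0,"x": -9,"y": -13.5,"z": 0,"wx": 0,"wy": 0,"wz": -0.098}
    - {"hand": 0,"x": -9,"y": -13.5,"z": 0,"wx": 0,"wy": 0,"wz": -0.098}
    - {"hand": 0,"x": -9,"y": -13.5,"z": 0,"wx": 0,"wy": 0,"wz": -0.098}
    - {"hand": 0,"x": -9,"y": -13.5,"z": 0,"wx": 0,"wy": 0,"wz": -0.098}
    - {"hand": 0,"x": -9,"y": -13,"z": 0,"wx": 0,"wy": 0,"wz": -0.098}

```text
t: 7.4
tcp_pos: [466.1, -278.4, 320.5]
ee_rot: [2.299, 2.14, 0.001]
force: [-0.6, -0.4, 0.2]
gripper_width: 92.0
```

```bash
python3 -c "
from h import *
st()
im=read_camera('top')[:,:,::-1];cv2.imwrite('pics/top2f.png',im)
cv2.imwrite('pics/top2.png',cv2.resize(im[105:255,295:445],None,fx=4,fy=4,interpolation=cv2.INTER_CUBIC))"
```

```text
t 7.4 tcp [ 466.052 -278.442  320.544] z [ 0.001 -0.    -1.   ] jaw deg -4.080494961941201 q [ 0.168  0.201  0.376  1.728 -0.078  1.226  0.492] F [-0.62  -0.402  0.24 ] M [-0.088  0.059  0.031] w 91.98562228467657
```

View pics/top2.png

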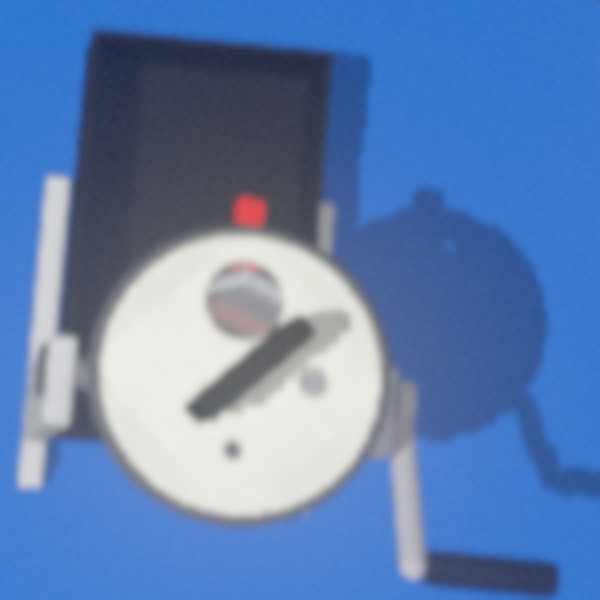

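The big hole (crop 244,299) now stands at the red pointer (249,211), within about 1–2° of the stand axis. The canister is still upright and the crank unmoved. Next I'll grip the crank handle.

Request:
play_rows:
  plan:
    - {"hand": 120,"x": 0,"y": 1,"z": -40,"wx": 0,"wy": 0,"wz": 0}
    - {"hand": 120,"x": 0,"y": 0,"z": -40,"wx": 0,"wy": 0,"wz": 0}
    - {"hand": 120,"x": 0,"y": 0,"z": -20,"wx": 0,"wy": 0,"wz": 0}
    - {"hand": 120,"x": 0,"y": 0,"z": -20,"wx": 0,"wy": 0,"wz": 0}
    - {"hand": 120,"x": 0,"y": 0,"z": -20,"wx": 0,"wy": 0,"wz": 0}
    - {"hand": 120,"x": 0,"y": 0,"z": -20,"wx": 0,"wy": 0,"wz": 0}
    - {"hand": 120,"x": 0,"y": 0,"z": -12,"wx": 0,"wy": 0,"wz": 0}
    - {"hand": 120,"x": 0,"y": 0,"z": 0,"wx": 0,"wy": 0,"wz": 0}
  grip_force: 20

```text
t: 8.45
tcp_pos: [466.0, -276.5, 147.3]
ee_rot: [-2.294, -2.145, 0.001]
force: [-0.4, -0.5, 0.3]
gripper_width: 48.5
```

Request:
play_rows:
  plan:
    - {"hand": 255,"x": 0,"y": 0,"z": 0,"wx": 0,"wy": 0,"wz": 0}
    - {"hand": 255,"x": 0,"y": 0,"z": 0,"wx": 0,"wy": 0,"wz": 0}
    - {"hand": 255,"x": 0,"y": 0,"z": 0,"wx": 0,"wy": 0,"wz": 0}
    - {"hand": 255,"x": 0,"y": 0,"z": 0,"wx": 0,"wy": 0,"wz": 0}
    - {"hand": 255,"x": 0,"y": 0,"z": 0,"wx": 0,"wy": 0,"wz": 0}
    - {"hand": 255,"x": 0,"y": 0,"z": 0,"wx": 0,"wy": 0,"wz": 0}

```text
t: 9.2
tcp_pos: [466.1, -277.0, 147.9]
ee_rot: [-2.296, -2.144, 0.0]
force: [-1.8, -0.2, 3.0]
gripper_width: 13.3
```

```bash
python3 - <<'E'
from h import *
st()
cv2.imwrite('pics/g2.png',read_camera('side')[150:380,230:500,::-1])
# crank path increments: world steps for 16 equal tip steps
for t in np.linspace(0,2.1,17):
    e=np.radians(150)-t;print(round(t,2),np.round([75*np.cos(e)*np.cos(-.07),75*np.cos(e)*np.sin(-.07),75*np.sin(e)],1))
E
```

```text
t 9.2 tcp [ 466.058 -276.988  147.913] z [-0.  0. -1.] jaw deg -3.9038643305744682 q [ 0.208  0.386  0.343  1.916 -0.167  0.867  0.567] F [-1.784 -0.206  2.973] M [ 0.034  0.511 -0.006] w 13.314281085089961
0.0 [-64.8   4.5  37.5]
0.13 [-59.3   4.2  45.7]
0.26 [-52.9   3.7  53.1]
0.39 [-45.5   3.2  59.5]
0.52 [-37.3   2.6  65. ]
0.66 [-28.5   2.   69.3]
0.79 [-19.2   1.3  72.5]
0.92 [-9.6  0.7 74.4]
1.05 [ 0.2 -0.  75. ]
1.18 [10.  -0.7 74.3]
1.31 [19.6 -1.4 72.4]
1.44 [28.9 -2.  69.2]
1.58 [37.7 -2.6 64.8]
1.71 [45.8 -3.2 59.3]
1.84 [53.2 -3.7 52.8]
1.97 [59.6 -4.2 45.3]
2.1 [65.  -4.6 37.1]
```

View pics/g2.png

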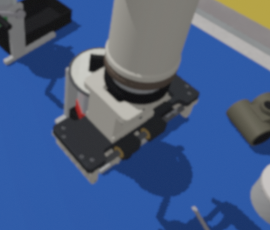

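The side view is blocked by the gripper body, but the 13.3 mm width matches the 14 mm handle. I'll swing along the arc.

Request:
play_rows:
  plan:
    - {"hand": 255,"x": 5.5,"y": -0.4,"z": 8.2,"wx": 0,"wy": 0,"wz": 0}
    - {"hand": 255,"x": 6.4,"y": -0.4,"z": 7.4,"wx": 0,"wy": 0,"wz": 0}
    - {"hand": 255,"x": 7.4,"y": -0.5,"z": 6.4,"wx": 0,"wy": 0,"wz": 0}
    - {"hand": 255,"x": 8.2,"y": -0.6,"z": 5.5,"wx": 0,"wy": 0,"wz": 0}

```text
t: 9.75
tcp_pos: [493.5, -278.8, 175.5]
ee_rot: [-2.295, -2.143, 0.001]
force: [-4.4, -0.9, -3.8]
gripper_width: 13.0
```

Request:
play_rows:
  plan:
    - {"hand": 255,"x": 8.8,"y": -0.6,"z": 4.3,"wx": 0,"wy": 0,"wz": 0}
    - {"hand": 255,"x": 9.3,"y": -0.7,"z": 3.2,"wx": 0,"wy": 0,"wz": 0}
    - {"hand": 255,"x": 9.6,"y": -0.6,"z": 1.9,"wx": 0,"wy": 0,"wz": 0}
    - {"hand": 255,"x": 9.8,"y": -0.7,"z": 0.6,"wx": 0,"wy": 0,"wz": 0}

```text
t: 10.25
tcp_pos: [531.9, -281.4, 185.5]
ee_rot: [-2.295, -2.145, 0.0]
force: [-4.6, -1.3, -3.0]
gripper_width: 13.5
```

```bash
python3 - <<'E'
from h import *
st()
im=read_camera('top')[:,:,::-1];cv2.imwrite('pics/top3.png',cv2.resize(im[90:270,280:460],None,fx=3,fy=3))
E
```

```text
t 10.25 tcp [ 531.856 -281.442  185.517] z [-0.  0. -1.] jaw deg -3.8910966609950965 q [ 0.182  0.438  0.339  1.738 -0.169  0.994  0.516] F [-4.56  -1.313 -3.004] M [-0.187  1.122  0.017] w 13.514109131912898
```

View pics/top3.png

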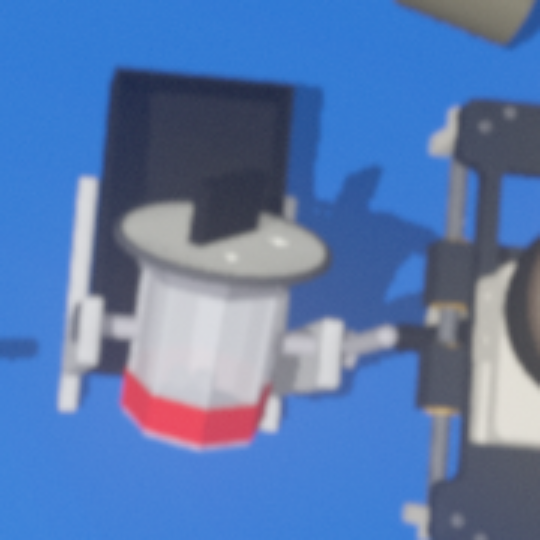

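The canister is tipped about 60° and the handle is still held. I'll continue to just short of the far stop.

Request:
play_rows:
  plan:
    - {"hand": 255,"x": 9.8,"y": -0.7,"z": -0.7,"wx": 0,"wy": 0,"wz": 0}
    - {"hand": 255,"x": 9.6,"y": -0.7,"z": -1.9,"wx": 0,"wy": 0,"wz": 0}
    - {"hand": 255,"x": 9.3,"y": -0.6,"z": -3.2,"wx": 0,"wy": 0,"wz": 0}
    - {"hand": 255,"x": 8.8,"y": -0.6,"z": -4.4,"wx": 0,"wy": 0,"wz": 0}

```text
t: 10.8
tcp_pos: [568.9, -284.0, 175.1]
ee_rot: [-2.295, -2.144, 0.0]
force: [-6.2, -0.1, -0.5]
gripper_width: 13.5
```

Request:
play_rows:
  plan:
    - {"hand": 255,"x": 8.1,"y": -0.6,"z": -5.5,"wx": 0,"wy": 0,"wz": 0}
    - {"hand": 255,"x": 7.4,"y": -0.5,"z": -6.5,"wx": 0,"wy": 0,"wz": 0}
    - {"hand": 255,"x": 6.4,"y": -0.5,"z": -7.5,"wx": 0,"wy": 0,"wz": 0}
    - {"hand": 255,"x": 3.5,"y": -0.3,"z": -5.3,"wx": 0,"wy": 0,"wz": 0}
    - {"hand": 255,"x": 0,"y": 0,"z": 0,"wx": 0,"wy": 0,"wz": 0}
    - {"hand": 255,"x": 0,"y": 0,"z": 0,"wx": 0,"wy": 0,"wz": 0}
    - {"hand": 255,"x": 0,"y": 0,"z": 0,"wx": 0,"wy": 0,"wz": 0}
    - {"hand": 255,"x": 0,"y": 0,"z": 0,"wx": 0,"wy": 0,"wz": 0}

```text
t: 11.8
tcp_pos: [594.4, -285.7, 150.1]
ee_rot: [2.295, 2.145, 0.001]
force: [-0.5, -2.1, -6.1]
gripper_width: 13.3
```

```bash
python3 - <<'E'
from h import *
st()
im=read_camera('top')[:,:,::-1];s=read_camera('side')[:,:,::-1]
a=cv2.resize(im[90:270,280:460],None,fx=3,fy=3)[:,:400];b=cv2.resize(s[170:350,280:460],None,fx=3,fy=3)[:,:400]
cv2.imwrite('pics/ts4.png',np.hstack([a,b]))
E
```

```text
t 11.8 tcp [ 594.424 -285.72   150.101] z [ 0.  0. -1.] jaw deg -3.882433477604427 q [ 0.183  0.575  0.316  1.612 -0.204  0.988  0.497] F [-0.49  -2.099 -6.119] M [-0.304  0.119 -0.039] w 13.331500364038801
```

View pics/ts4.png

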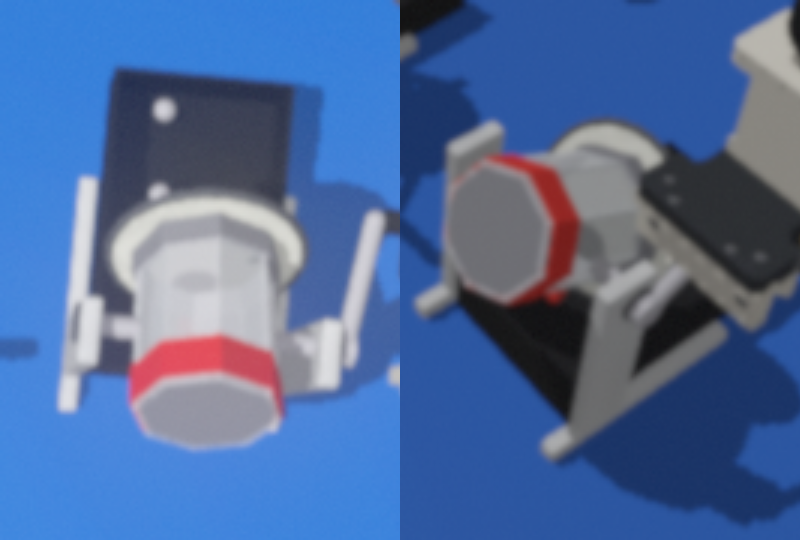

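Both balls are visible in the tray, at crop (163,110) and (158,190). Now I'll let go and retreat.

Request:
play_rows:
  plan:
    - {"hand": 120,"x": 0,"y": 0,"z": 0,"wx": 0,"wy": 0,"wz": 0}
    - {"hand": 120,"x": 0,"y": 0,"z": 0,"wx": 0,"wy": 0,"wz": 0}
    - {"hand": 120,"x": 0,"y": 0,"z": 0,"wx": 0,"wy": 0,"wz": 0}
    - {"hand": 120,"x": 0,"y": 0,"z": 0,"wx": 0,"wy": 0,"wz": 0}
    - {"hand": 120,"x": 0,"y": 0,"z": 15,"wx": 0,"wy": 0,"wz": 0}
    - {"hand": 120,"x": 0,"y": 0,"z": 40,"wx": 0,"wy": 0,"wz": 0}
    - {"hand": 120,"x": 0,"y": 0,"z": 50,"wx": 0,"wy": 0,"wz": 0}
    - {"hand": 120,"x": 0,"y": 0,"z": 50,"wx": 0,"wy": 0,"wz": 0}

```text
t: 12.9
tcp_pos: [594.1, -286.1, 308.0]
ee_rot: [2.295, 2.144, 0.001]
force: [0.0, 0.6, -0.0]
gripper_width: 48.4
```

Request:
play_rows:
  plan:
    - {"hand": 120,"x": -20,"y": -20,"z": 30,"wx": 0,"wy": 0,"wz": 0}
    - {"hand": 120,"x": -20,"y": -20,"z": 0,"wx": 0,"wy": 0,"wz": 0}
    - {"hand": 120,"x": -20,"y": -20,"z": 0,"wx": 0,"wy": 0,"wz": 0}
    - {"hand": 120,"x": 0,"y": 0,"z": 0,"wx": 0,"wy": 0,"wz": 0}
    - {"hand": 120,"x": 0,"y": 0,"z": 0,"wx": 0,"wy": 0,"wz": 0}
    - {"hand": 120,"x": 0,"y": 0,"z": 0,"wx": 0,"wy": 0,"wz": 0}

```text
t: 13.65
tcp_pos: [535.3, -344.6, 335.3]
ee_rot: [-2.293, -2.147, -0.001]
force: [0.0, 0.1, 0.4]
gripper_width: 48.6
```

```bash
python3 - <<'E'
from h import *
st()
im=read_camera('top')[:,:,::-1]
cv2.imwrite('pics/top5.png',im)
E
```

```text
t 13.65 tcp [ 535.303 -344.569  335.29 ] z [ 0.     0.001 -1.   ] jaw deg -3.7712161074311967 q [ 0.251  0.38   0.382  1.473 -0.144  1.316  0.58 ] F [0.049 0.071 0.354] M [-0.11   0.049  0.001] w 48.55512442685999
```

View pics/top5.png

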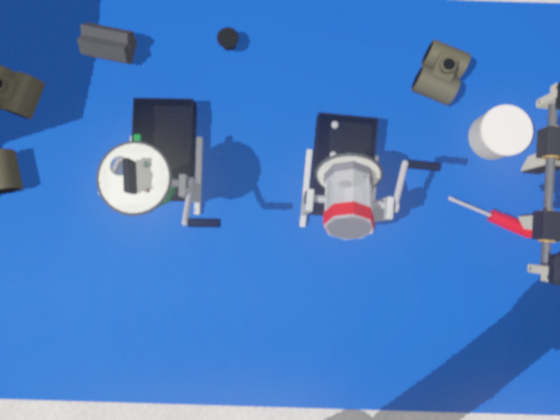

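The balls rest in the tray at (335,125) and (333,154). The canister stays tipped, the green dispenser is unchanged, and the arm is clear.

```bash
python3 -c "
from rig import *
print(hand_in())"
```

```text
the job is handed in; nothing more can be done
None
```

The job is handed in at about 13.7 s on the robot's clock, with no verdict reported. I turned the red cap about -1.06 rad by its knob while the canister stood upright. Then I swung the canister over with the crank to about 2.05 rad, just short of the far stop, let go, and backed off.

What the last checks showed:
- **Cap:** before tipping, the top view had the big hole at the red pointer, within about 1–2°.
- **Balls:** after release, the top view shows both balls in the black catch tray and the canister still tipped.
- **Rest of the scene:** the green-banded dispenser looks unchanged, and the gripper touches nothing (force about 0 N). The highest force in my readings was about 10 N.
- **Limits of the checks:** the side view of the crank grip was blocked by the gripper body, so I judged that grip by jaw width, 13.3 mm on the 14 mm handle. No check failed, but my first cap measurement came out at 105 mm instead of 115 mm, because the mask left out the cap's dark rim.

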